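Set up the swaging press with the sleeve that matches the sample

TASK

Get the swaging press ready for the job: move the spanner off the press saddle and lay it flat in the tool tray, and pull up to its stop the one sprung gate of the feed rack that holds back the sleeve of the same size as the sample standing on the round job plate, so that this sleeve rolls down and the gate springs shut again. Then lay that sleeve along the groove of the press saddle, at the middle of its length. Leave the other two sleeves behind their gates, and the samples, the spray can and the mallet where they are.

Things in the scene. Friction and masses are not known exactly. Their poses are not given: they have to be found in the camera images.
- rack: Blue feed rack, fixed, 236 x 354 mm. Origin: on the bench under its centre; x up the slope, away from the robot; y across the lanes. The dark deck falls 6 degrees towards -x, its surface at z = 25 + 0.105(x+100) mm. Three lanes, 110 mm wide, centred at y = -116, 0, 116 (right, mid, left); walls 58 mm high, 102 beside the gates; gates at x = 58; back wall at x = 128, 82 mm high.
- press: Blue swaging press, fixed. Origin: on the bench under the middle of the die saddle; y along its groove towards the press head. Die block 110 x 110 mm, top 55 mm above the bench, with a V groove along y (120 degrees, 28 mm wide, 8 deep). Base plate 120 mm wide, 30 high, from y = -75 to 255. Head from y = 102 to 248, 150 mm high (gauge to 230), ram nose from y = 90.
- saddle (a point): Middle of the bottom of the V groove, 47 mm above the bench, axes as the press: y along the groove. A sleeve lying in the groove has its centre 1.155 x its radius above this point.
- spanner: Loose steel spanner, 170 mm long, 10 mm thick, lying flat across the press saddle at the start. Origin: centre of its underside; x along its length; handle 18 mm wide (between x = -50 and 50), two round heads of 38 mm diameter.
- tool_tray: Grey open tool tray, fixed, 125 x 215 x 28 mm, walls and floor 5 mm. Origin: centre of its underside, on the bench; y along its long side.
- job_plate: Round dark steel plate, fixed, diameter 90 mm, 5 mm thick, behind the press: the sample of the job stands on it. Origin: centre of its underside.
- spares: Grey open tray, fixed, 90 x 200 x 30 mm, behind the rack, holding the two samples not wanted. Origin: centre of its underside.
- spray_can: Bystander: upright aerosol can, diameter 58, height 170 mm. Origin: centre of its underside.
- mallet: Bystander: lying rubber mallet; origin on the bench below the handle, x along the handle towards the head; handle 26 mm thick from x = -150 to 80, head 60 x 100 x 64 mm centred at x = 100.
- sleeve_short: Loose aluminium sleeve, the short one, diameter 32, length 66 mm, lying behind the gate of one of the rack's lanes (which one varies), at rack x of about 75 to 86 mm. Origin: its centre; y along its axis (it turns about y as it rolls).
- sample_short: Loose aluminium sample sleeve, the short one, diameter 32, length 66 mm, standing on end either on the job plate or in the spares tray. Origin: centre of its underside.
- sleeve_medium: Loose aluminium sleeve, the medium one, diameter 40, length 84 mm, lying behind the gate of one of the rack's lanes (which one varies), at rack x of about 75 to 86 mm. Origin: its centre; y along its axis (it turns about y as it rolls).
- sample_medium: Loose aluminium sample sleeve, the medium one, diameter 40, length 84 mm, standing on end either on the job plate or in the spares tray. Origin: centre of its underside.
- sleeve_long: Loose aluminium sleeve, the long one, diameter 48, length 102 mm, lying behind the gate of one of the rack's lanes (which one varies), at rack x of about 75 to 86 mm. Origin: its centre; y along its axis (it turns about y as it rolls).
- sample_long: Loose aluminium sample sleeve, the long one, diameter 48, length 102 mm, standing on end either on the job plate or in the spares tray. Origin: centre of its underside.
- stop_right (a point): Foot of the right lane: inner face of the stop lip at the lane's centre, at deck level (z 25 mm), axes as the rack. A sleeve let out rolls down and rests against the lip, its centre at x = its radius. The lip's top is 25 mm above this point; a notch 36 mm wide, centred here, leaves room for a finger.
- gate_right (a joint): Lift of the right lane's gate: 0 down (closed), 0.060 m pulled up to its stop. A spring pulls it down, 4 N closed to 10 N at the stop.
- gate_right_knob (a point): Centre of the black grip bar on the right lane's gate: 50 mm along the rack's y, 14 x 14 mm thick; about 130 mm above the bench when closed.
- stop_mid (a point): Foot of the mid lane: inner face of the stop lip at the lane's centre, at deck level (z 25 mm), axes as the rack. A sleeve let out rolls down and rests against the lip, its centre at x = its radius. The lip's top is 25 mm above this point; a notch 36 mm wide, centred here, leaves room for a finger.
- gate_mid (a joint): Lift of the mid lane's gate: 0 down (closed), 0.060 m pulled up to its stop. A spring pulls it down, 4 N closed to 10 N at the stop.
- gate_mid_knob (a point): Centre of the black grip bar on the mid lane's gate: 50 mm along the rack's y, 14 x 14 mm thick; about 130 mm above the bench when closed.
- stop_left (a point): Foot of the left lane: inner face of the stop lip at the lane's centre, at deck level (z 25 mm), axes as the rack. A sleeve let out rolls down and rests against the lip, its centre at x = its radius. The lip's top is 25 mm above this point; a notch 36 mm wide, centred here, leaves room for a finger.
- gate_left (a joint): Lift of the left lane's gate: 0 down (closed), 0.060 m pulled up to its stop. A spring pulls it down, 4 N closed to 10 N at the stop.
- gate_left_knob (a point): Centre of the black grip bar on the left lane's gate: 50 mm along the rack's y, 14 x 14 mm thick; about 130 mm above the bench when closed.
Things that resemble listed ones, but are neither listed nor needed, are in the scene too. What is shaped like the sleeve_long but green is not meant.

How it is judged:
By the outcome, as a careful person would: the job done as asked, in the order asked, and still so for the second after the job is handed in, with the robot touching nothing.
It also fails if it takes over 72 s, if anything falls off the work surface, if the arm or the gripper's body presses on something with over 40 N, if the wrist force passes 120 N, or if a joint passes its speed limit or range.

ROBOT

A 7-joint arm with a two-finger parallel gripper is mounted at the origin on the work surface. World frame = base frame: x ahead of the robot, y to its left, z up, the work surface at z = 0. Lengths are in mm, angles in rad, forces in N, time in s.
With the tool pointing down it reaches from about 400 to 850 mm from the base axis. Payload 4.4 kg.
Tool frame: the origin (TCP) lies at the centre of the arm's flange, where the gripper is bolted on; the fingertips stand 199 mm ahead of it and the grasp point (between the pads) lies 180 mm ahead of it; z points along the fingers, y is the direction in which the jaws open and shut (so a half turn about z gives the same grasp; the last joint's range is limited). The gripper opens to 94 mm and grips with 3 to 60 N. Pads are 16 mm wide; open, the fingers measure 119 mm over their backs; the gripper's body (75 mm by 177 mm) begins 78 mm behind the grasp point.
Start: joints at [-1.308, 0.628, 0.038, 1.517, -0.027, 0.996, -0.02], TCP at [209.872, 615.199, 404.678] pointing down, gripper open.
Joint ranges: [-3.06, 3.06], [-0.37, 2.12], [-1.25, 1.32], [0.18, 2.47], [-1.1, 4.24], [0.23, 1.98], [-2.94, 2.94]. Speed limits (rad/s): [2.57, 2.57, 3.14, 3.14, 3.14, 3.14, 3.14].

INTERFACE

Orientations are given as [roll, pitch, yaw] about the fixed x, y, z axes, in that order (R = Rz(yaw) Ry(pitch) Rx(roll)).
In Python, from bench import * gives the robot as it stands.
- The arm moves only by the tool servo_tool, never from a script. Its argument "moves" is a list of rows, each a list of 3 entries, a list of its own where there are three numbers: the shift along the tool's x, y, z normalised to -1 to 1, where 1 is 25 cm, then the turn, a rotation vector about the tool's x, y, z normalised to -1 to 1, where 1 is pi rad, then the closure, from 0 (fully open) to 1 (shut). In form: [[[x, y, z], [wx, wy, wz], jaw], ...]. A call has exactly 8 rows; each row is the pose to reach, as a shift and turn from the pose commanded when the call began, along the tool's axes at that moment, turning the shorter way round; what a row does not reach only later rows make up. A row lasts 1/12 s, in which the tool goes at most 41.7 mm and 7.16 degrees, less where a joint would pass 70% of its speed; a pose out of reach is approached as far as the arm can. A call with a number of a shift or a turn outside -1 to 1 is refused whole. A call with a gripper value outside its range is refused whole. The fingers move at their own pace and stop on an object; "newtons" is the grip in N (left out, the last holds). Time passes only in rows, so rows that repeat a pose let the fingers close, or fill a call up. It gives the time, the measured TCP pose, the force and the opening at its end, in the units of the state.
- sense(): the state, without advancing time (a new reading comes with each control period).
- snapshot(name): name is "scene" or "top" or "wrist"; returns a dict with "pixels" (420x560x3 uint8, red, green, blue), "range_z" (420x560 float32, mm along the optical axis (not along the pixel's ray), 0 where there is no reading), "vfov" (degrees; the focal length in pixels is half the picture's height over the tangent of half this angle, whatever the lens; pixels are square), "cx", "cy" (the principal point, pixels), "k1" (the pictures are not rectified: a ray, as slopes to the right and down, at radius r is drawn at 1 + k1 r^2 times it, then the intrinsics apply), "R" (3x3) and "t" (3): a world point X has camera coordinates R X + t; the wrist camera has in their place "mount" (4x4, takes a point from camera to tool coordinates, whose origin is the TCP and whose axes are the flange's). Camera axes: x right, y down, z forward; pixel columns grow to the right and rows downward; lengths in mm; the calibration is good to about 2 mm. A picture is of the moment at which its call begins: read the wrist's pose just before it.
- hand_in(): hands the job in, once; it reports no verdict.
The state is a dict: "time_s": time; "joints": joint angles; "dq": joint speeds; "tau": joint torques, N m; "ee_pos": TCP position; "ee_rot": TCP orientation; "contact_force": force on the tool from outside, world axes, zero at the start; "wrist_torque": the same for the moment, N m; "grip_width": opening from 0.0 (shut) to 1.0 (fully open).
Only numpy, scipy, OpenCV 4.12 (cv2) and the standard library are available. Lean on these libraries where they do the work, as an engineer would, in place of code of your own. Each camera call takes 0.05 s, during which the arm holds its last target. There are 200 camera calls.

## Working session

There is one attempt and no reset: what is moved stays moved. The work goes in short steps, Python scripts to look and compute and a tool call to move; the robot and the scene stay as the last step left them, time stands still between calls to the robot, and variables do not carry over. Pictures are saved under pics/ and viewed, on a budget of 10 in all, crops included, one or two more only if the job needs it, and the job is handed in when it is done.

Besides the shell and the picture viewer there is one more tool, called after ">>>" as a command line: name --argument value ..., lists and objects as JSON in quotes. servo_tool: Moves the arm, as the interface text tells. Scaled input: -1 to 1 covers 25 cm each way for a shift and pi rad each way for a turn. Its arguments: {"type":"object","properties":{"moves":{"type":"array","items":{"type":"array"}},"newtons":{"type":"number"}},"required":["moves"]}

```bash
mkdir -p pics; cat > h.py <<'E'
import numpy as np, cv2, pickle
from bench import *
from scipy.spatial.transform import Rotation as Ro
def snap(n):
    s=sense(); d=snapshot(n); d['state']=s
    f=210/np.tan(np.radians(d['vfov'])/2); d['f']=f
    if 'mount' in d:
        T=np.eye(4); T[:3,:3]=Ro.from_euler('xyz',s['ee_rot']).as_matrix(); T[:3,3]=s['ee_pos']
        C=T@np.array(d['mount'])
    else:
        R=np.array(d['R']); C=np.eye(4); C[:3,:3]=R.T; C[:3,3]=-R.T@np.array(d['t'])
    d['C']=C
    pickle.dump(d,open(f'{n}.pkl','wb')); return d
def load(n): return pickle.load(open(f'{n}.pkl','rb'))
def rays(d,uv):
    uv=np.atleast_2d(np.float64(uv)); K=np.array([[d['f'],0,d['cx']],[0,d['f'],d['cy']],[0,0,1]])
    p=cv2.undistortPoints(uv[:,None],K,np.array([d['k1'],0,0,0.]))[:,0]
    return np.c_[p,np.ones(len(p))]
def onplane(d,uv,z):
    r=rays(d,uv)@d['C'][:3,:3].T; o=d['C'][:3,3]
    return o+r*((z-o[2])/r[:,2])[:,None]
def cloud(d):
    v,u=np.mgrid[:420,:560]; r=rays(d,np.c_[u.ravel(),v.ravel()])
    p=(r*d['range_z'].reshape(-1,1))@d['C'][:3,:3].T+d['C'][:3,3]
    p[d['range_z'].ravel()==0]=np.nan
    return p.reshape(420,560,3)
def save(img,name,s=1):
    cv2.imwrite('pics/'+name,cv2.cvtColor(cv2.resize(img,None,fx=s,fy=s,interpolation=cv2.INTER_CUBIC),cv2.COLOR_RGB2BGR))
E
python3 - <<'E'
from h import *
for n in('scene','top'):
    d=snap(n); save(d['pixels'],n+'0.png',1.4); print(n,d['vfov'],d['k1'],d['C'].round(2).tolist(),d['f'])
print(sense())
E
```

```text
scene 50.23410255352533 -0.010163290706121347 [[-0.45, 0.6, -0.66, 1386.7], [0.89, 0.3, -0.34, 304.98], [-0.01, -0.74, -0.67, 907.1], [0.0, 0.0, 0.0, 1.0]] 447.9549092927251
top 53.416994251945425 -0.126567562383297 [[0.02, -0.98, 0.21, 327.12], [-1.0, -0.02, 0.0, -109.35], [0.0, -0.21, -0.98, 1415.5], [0.0, 0.0, 0.0, 1.0]] 417.38430753948444
{'time_s': 0.1, 'joints': array([-1.30780354,  0.6292828 ,  0.03847341,  1.51826084, -0.0269675 ,
        0.99633965, -0.01998115]), 'dq': array([-0.00179795, -0.00082066,  0.00020655, -0.00406558,  0.00058907,
        0.00106071, -0.00016215]), 'tau': array([ 1.91539475e-03, -5.50783181e+01,  1.14676338e+00, -1.87114352e+01,
       -5.22722199e-02,  1.92378857e-02,  7.43704550e-05]), 'ee_pos': array([209.78546818, 614.93465419, 403.82972189]), 'ee_rot': array([-3.13982173e+00,  6.37801216e-05,  2.81281344e+00]), 'contact_force': array([ 0.27142726, -0.16257818,  0.14592   ]), 'wrist_torque': array([ 0.02825657, -0.02132275,  0.03730142]), 'grip_width': 1.0015764834905783}
```

View pics/scene0.png

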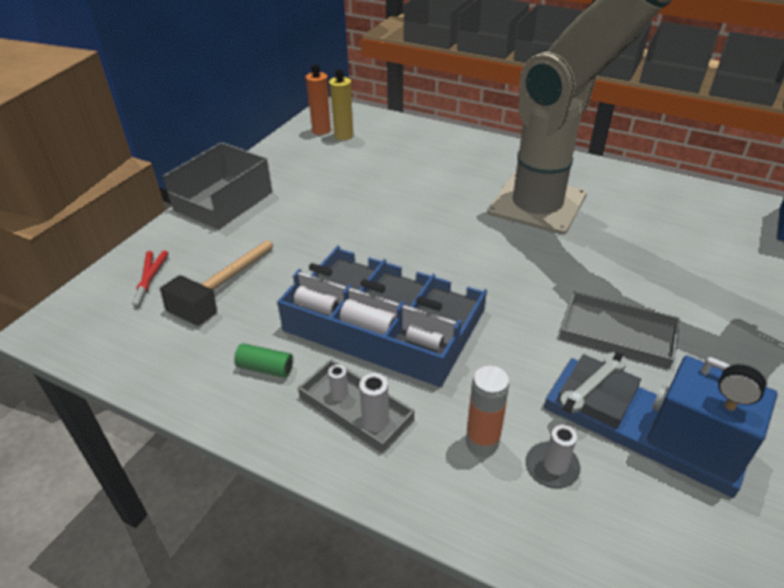

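View pics/top0.png

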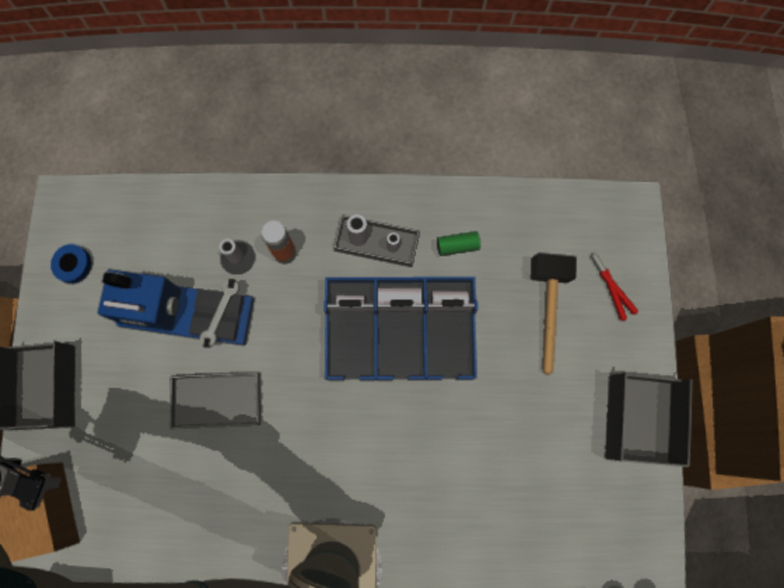

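The scene picture shows the rack at about (380,320), with sleeves medium/long at (315,300) and (368,317) and a short one at (425,335). The job plate sample is at (562,450), the spares samples at (337,383) and (374,400), and the spanner on the saddle at (595,380). The tool tray is at (620,328). The green lookalike is at (263,360). Next I measure these.

```bash
cat > m.py <<'E'
from h import *
P=[];Cc=[]
for n in('scene','top'):
    d=load(n); p=cloud(d); m=np.isfinite(p[...,0]); P.append(p[m]); Cc.append(cv2.cvtColor(d['pixels'],cv2.COLOR_RGB2HSV)[m])
    T=p[(np.abs(p[...,2])<25)&(p[...,0]>300)&(p[...,0]<900)&(np.abs(p[...,1])<500)]; print(n,'bench z',np.median(T[:,2]),T[:,2].std())
def rect(q,l):
    r=cv2.minAreaRect(q[:,:2].astype(np.float32)); print(l,len(q),np.round(r[0],1),np.round(r[1],1),round(r[2],1)); return r
# coarse locations from top by ray
d=load('top'); pt=cloud(d)
for l,uv,z in [('rack',(400,328),40),('press',(215,312),55),('tray',(216,400),5),('plate',(237,255),5),('spares',(377,240),5),('can',(280,240),100)]:
    print(l,onplane(d,np.array(uv)/1.4,z).round(0))
for i,n in enumerate(('scene','top')):
    p,c=P[i],Cc[i]; blue=(c[:,0]>100)&(c[:,0]<125)&(c[:,1]>130)
    print(n)
    R=blue&(p[:,0]>400)&(p[:,0]<850)&(p[:,1]<160)&(p[:,1]>-350)&(p[:,2]>10)&(p[:,2]<120); rect(p[R],'rack')
    R=blue&(p[:,0]>400)&(p[:,0]<850)&(p[:,1]>170)&(p[:,1]<650)&(p[:,2]>15)&(p[:,2]<40); rect(p[R],'press base')
    R=blue&(p[:,0]>400)&(p[:,0]<850)&(p[:,1]>170)&(p[:,1]<650)&(p[:,2]>130)&(p[:,2]<160); rect(p[R],'press head')
    R=(c[:,1]<90)&(p[:,0]>450)&(p[:,0]<800)&(p[:,1]>160)&(p[:,1]<340)&(p[:,2]>50)&(p[:,2]<58); rect(p[R],'die top')
    R=(c[:,1]<90)&(p[:,0]>450)&(p[:,0]<800)&(p[:,1]>160)&(p[:,1]<340)&(p[:,2]>61)&(p[:,2]<75); rect(p[R],'spanner')
    R=(p[:,0]>300)&(p[:,0]<480)&(p[:,1]>100)&(p[:,1]<420)&(p[:,2]>18)&(p[:,2]<40); rect(p[R],'tray')
E
python3 m.py
python3 - <<'E'
from h import *
d=load('scene'); a=d['pixels'][240:350,180:440]; save(a,'samp.png',3)
p=cloud(d)
for l,(x0,y0,x1,y1) in {'plate':(385,295,425,345),'spA':(230,255,250,290),'spB':(255,262,280,312)}.items():
    q=p[y0:y1,x0:x1].reshape(-1,3); q=q[np.isfinite(q[:,0])&(q[:,2]>35)]
    print(l,'top z',np.percentile(q[:,2],[50,90,97,99.5]).round(1), 'xy',q[q[:,2]>np.percentile(q[:,2],97)-6].mean(0).round(1))
E
```

```text
scene bench z 0.24107391980805914 5.104000396696734
top bench z 1.461387453862244 4.278252349507712
rack [[ 565. -153.   40.]]
press [[592. 291.  55.]]
tray [[385. 288.   5.]]
plate [[750. 261.   5.]]
spares [[795. -93.   5.]]
can [[760. 136. 100.]]
scene
rack 462 [ 566.3 -150.4] [235.3 351.2] 1.3
press base 903 [603.9 381.8] [323.3 117.6] 82.8
press head 2162 [616.3 465.1] [140.3 105.9] 83.0
die top 1084 [656.2 270.4] [127.3 266.8] 71.1
spanner 611 [654.9 278.4] [103.  289.8] 63.5
tray 659 [386.6 289.4] [133.4 215.5] 3.9
top
rack 606 [ 561.9 -152.2] [236.  349.4] 1.0
press base 668 [613.5 442.3] [459.8 147.3] 77.0
press head 1112 [607.9 464.9] [147.3 108.9] 83.6
die top 585 [631.1 285.1] [109.5 248.8] 89.9
spanner 395 [629.8 284.9] [ 94.4 249.8] 87.1
tray 363 [385.7 289.9] [126.8 219.3] 3.5
plate top z [81.4 89.7 90.7 92.1] xy [751.1 266.1  88.5]
spA top z [66.8 72.1 73.1 74.3] xy [ 782.7 -131.4   70.7]
spB top z [ 94.6 108.  109.  110.1] xy [806.2 -43.4 106.7]
```

View pics/samp.png

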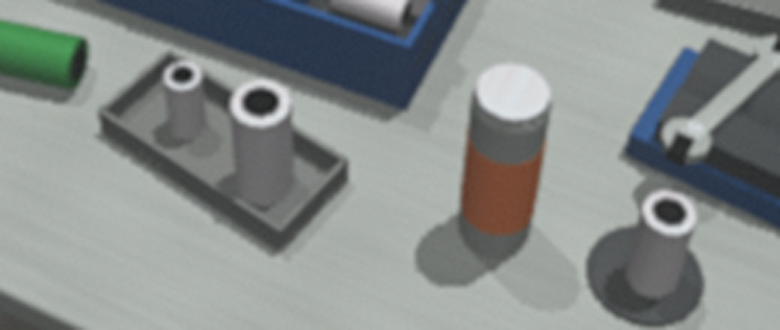

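The job plate sample's top is at z = 89 mm (5 + 84), so it is the **medium** one. The spares' tops fit short (71) and long (107). Next I measure the lanes, the spanner and the knobs, all with colour and height gating.

```bash
cat > m2.py <<'E'
from h import *
R0=np.array([564,-151]);ya=0.02
for n in('scene','top'):
    d=load(n);p=cloud(d);c=cv2.cvtColor(d['pixels'],cv2.COLOR_RGB2HSV).astype(int)
    q=p[...,:2]-R0; rx=q[...,0]*np.cos(ya)+q[...,1]*np.sin(ya); ry=-q[...,0]*np.sin(ya)+q[...,1]*np.cos(ya); z=p[...,2]
    for l,y0 in(('right',-116),('mid',0),('left',116)):
        m=(abs(ry-y0)<53)&(rx>62)&(rx<118)&(z>52)&(z<100)&(c[...,1]<70)&(c[...,2]>90)
        a=np.c_[rx[m],ry[m],z[m]]
        if len(a)>5: print(n,l,len(a),'x',np.percentile(a[:,0],[2,98]).round(),'ylen',np.ptp(np.percentile(a[:,1],[1,99])).round(1),'ymid',np.percentile(a[:,1],[1,99]).mean().round(1),'ztop',np.percentile(a[:,2],97).round(1))
        m=(abs(ry-y0)<40)&(rx>20)&(rx<85)&(z>118)&(z<150)&(c[...,2]<70)
        a=np.c_[rx[m],ry[m],z[m]]
        if len(a)>3: print('   knob',len(a),'rx',np.percentile(a[:,0],[3,97]).round(1),'ry',np.percentile(a[:,1],[3,97]).round(1),'z',np.percentile(a[:,2],[5,95]).round(1), 'world',p[m].mean(0).round(1))
    m=(np.hypot(p[...,0]-592,p[...,1]-292)<100)&(z>54)&(z<78)&(c[...,1]<60)&(c[...,2]>105)
    m=cv2.morphologyEx(m.astype(np.uint8),cv2.MORPH_OPEN,np.ones((2,2)))
    k,L,st,_=cv2.connectedComponentsWithStats(m)
    i=1+st[1:,4].argmax(); v,u=np.where(L==i); w=onplane(d,np.c_[u,v],65)
    r=cv2.minAreaRect(w[:,:2].astype(np.float32)); _,_,vt=np.linalg.svd(w[:,:2]-w[:,:2].mean(0)); print(n,'spanner',st[i],np.round(r[0],1),np.round(r[1],1),round(r[2],1),'mean',w.mean(0).round(1),'dir',np.degrees(np.arctan2(vt[0,1],vt[0,0])).round(1),'z',np.median(z[L==i]).round(1))
E
python3 m2.py
python3 - <<'E'
from h import *
d=load('top'); a=d['pixels'][185:255,225:350]; save(a,'r.png',6)
E
```

```text
scene right 352 x [63. 89.] ylen 82.5 ymid -117.7 ztop 84.7
   knob 82 rx [40.3 54.3] ry [-134.4  -91.9] z [125.3 137.2] world [ 614.8 -261.3  133.2]
scene mid 548 x [64. 97.] ylen 99.1 ymid 2.2 ztop 93.5
   knob 100 rx [40.4 53.9] ry [-21.1  22.8] z [126.5 137.4] world [ 612.4 -148.4  133. ]
scene left 232 x [62. 81.] ylen 64.9 ymid 117.2 ztop 76.3
   knob 110 rx [39.8 53.6] ry [ 95.7 139. ] z [126.1 137.8] world [610.  -32.2 133.1]
scene spanner [401 253  47  41 478] [594.4 283.5] [ 37.8 165.9] 69.0 mean [597.2 282.2  65. ] dir -20.9 z nan
top right 152 x [63. 82.] ylen 82.2 ymid -118.4 ztop 89.3
   knob 72 rx [36.1 48.5] ry [-137.3  -94.3] z [128.5 140.7] world [ 608.2 -265.7  136.3]
top mid 226 x [62. 87.] ylen 98.1 ymid 1.5 ztop 97.5
   knob 76 rx [36.1 49. ] ry [-24.2  22.1] z [131.7 141. ] world [ 606.2 -151.2  136.4]
top left 63 x [63. 75.] ylen 62.9 ymid 118.3 ztop 79.9
   knob 75 rx [36.2 49.7] ry [ 92.  135.3] z [132.1 141.6] world [604.1 -35.8 136.4]
top spanner [144 202  27  45 261] [588.9 275.9] [ 36.2 158.8] 70.5 mean [587.4 276.2  65. ] dir 159.4 z nan
```

View pics/r.png

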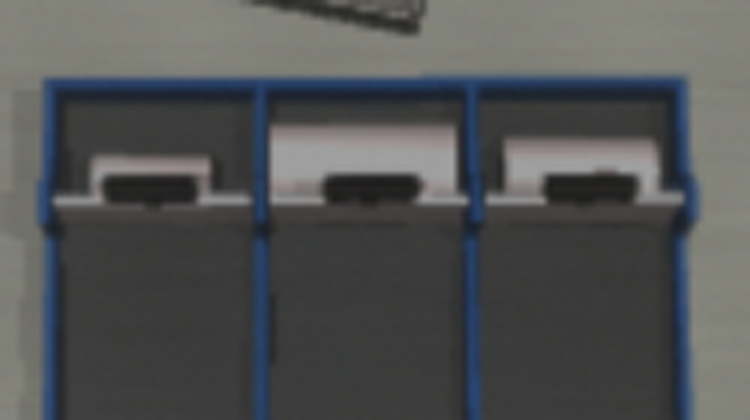

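Which one is meant, using crop pixels: the sleeve at (150,170) in the left lane is 64 mm long, so short. The one at (365,160) in the mid lane is 99 mm long, so long. The one at (580,160) in the right lane is 82 mm long with its top at about 86, so medium. So gate_right is the one to open. I'll go over the spanner first.

>>> servo_tool --moves '[[[-0.1,-0.04,0],[0,0,0],0],[[-0.22,-0.09,0],[0,0,0],0],[[-0.34,-0.14,0],[0,0,0],0],[[-0.46,-0.19,0],[0,0,0],0],[[-0.58,-0.24,0],[0,0,0],0],[[-0.7,-0.29,0],[0,0,0],0],[[-0.82,-0.34,0],[0,0,0],0],[[-0.94,-0.39,0],[0,0,0],0]]' --newtons 40

```text
time_s: 0.77
ee_pos: [401.7, 445.7, 404.4]
ee_rot: [-3.141, -0.0, 2.813]
contact_force: [0.7, -0.2, -0.0]
grip_width: 0.998
```

>>> servo_tool --moves '[[[-0.12,-0.05,0],[0,0,0],0],[[-0.25,-0.1,0],[0,0,0],0],[[-0.4,-0.16,0],[0,0,0],0],[[-0.54,-0.22,0],[0,0,0],0],[[-0.68,-0.28,0],[0,0,0],0],[[-0.8,-0.33,0],[0,0,0],0],[[-0.9,-0.37,0],[0,0,0],0],[[-0.94,-0.39,0],[0,0,0],0]]'

```text
time_s: 1.43
ee_pos: [594.7, 274.5, 404.1]
ee_rot: [-3.139, 0.002, 2.807]
contact_force: [0.6, 0.6, 0.0]
grip_width: 0.998
```

```bash
cat > w.py <<'E'
import sys
from h import *
d=snap('wrist'); save(d['pixels'],sys.argv[1],1.2); s=d['state']
print(s['time_s'],s['ee_pos'].round(1),s['ee_rot'].round(4),s['contact_force'].round(1)); print(np.round(d['mount'],3).tolist(),d['vfov'],d['k1'])
E
python3 w.py w1.png
```

```text
1.4333 [594.7 274.5 404.1] [-3.1394e+00  2.2000e-03  2.8070e+00] [0.6 0.6 0. ]
[[-0.001, -0.965, -0.262, 75.845], [1.0, -0.001, -0.002, 0.477], [0.002, -0.262, 0.965, 18.838], [0.0, 0.0, 0.0, 1.0]] 68.98442212391743 -0.02653099040113601
```

View pics/w1.png

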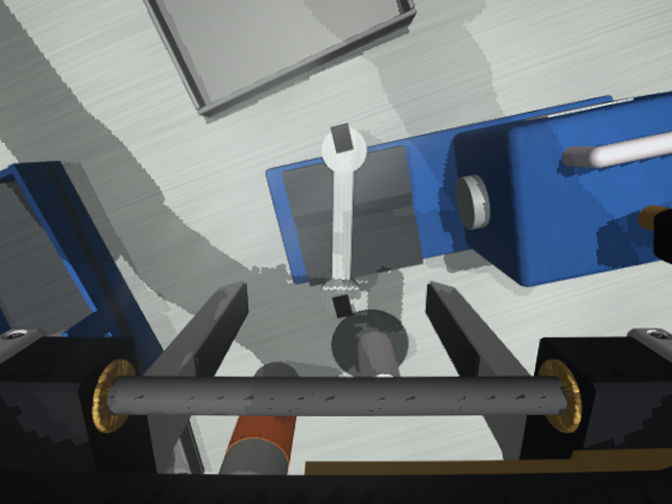

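The wrist view shows the spanner from (343,140) to (342,300), the die block at (290–420,150–280), and the tray's corner at (205,112). Now for its precise pose and the press's.

```bash
cat > m3.py <<'E'
from h import *
d=load('wrist');im=d['pixels'];c=cv2.cvtColor(im,cv2.COLOR_RGB2HSV).astype(int);p=cloud(d);z=p[...,2]
print('die z',np.nanmedian(z[165:200,300:330]),'sp z',np.nanmedian(z[160:220,282:289]),'bench',np.nanmedian(z[50:120,320:380]))
m=((c[...,1]<50)&(c[...,2]>135)).astype(np.uint8); 
for r in (150,160,170,180,190,200,210,220,228):
    u=np.where(m[r,260:310])[0]+260; w=onplane(d,[[u.min()-.5,r],[u.max()+.5,r]],65); print(r,u.min(),u.max(),w.mean(0).round(1),np.linalg.norm(w[1]-w[0]).round(1))
S=[onplane(d,[[u,v]],65)[0] for v,u in zip(*np.where(m[145:230,260:310])) for v,u in [(v+145,u+260)]]
S=np.array(S)[:,:2]; _,_,vt=np.linalg.svd(S-S.mean(0)); print('handle',S.mean(0).round(1),np.degrees(np.arctan2(vt[0,1],vt[0,0])).round(2))
# head circles: bright extents
mm=m.copy(); k,L,st,ce=cv2.connectedComponentsWithStats(mm)
i=L[190,285]; v,u=np.where(L==i); w=onplane(d,np.c_[u,v],65)[:,:2]; a=(w-S.mean(0))@vt[0]; b=(w-S.mean(0))@vt[1]; print('along',a.min().round(1),a.max().round(1),'across',b.min().round(1),b.max().round(1))
# die block: dark pixels
dk=((c[...,1]<60)&(c[...,2]<100)&(abs(z-55)<6)).astype(np.uint8); dk[:, :225]=0; dk[:,365:]=0; dk[:115]=0; dk[240:]=0
v,u=np.where(dk); w=onplane(d,np.c_[u,v],55)[:,:2]; r=cv2.minAreaRect(w.astype(np.float32)); print('die',np.round(r[0],1),np.round(r[1],1),r[2])
hb=(c[...,0]>100)&(c[...,0]<125)&(c[...,1]>130)&(abs(z-30)<4)&(np.abs(p[...,0]-600)<120)&(p[...,1]>180); v,u=np.where(hb); w=onplane(d,np.c_[u,v],30)[:,:2]; r=cv2.minAreaRect(w.astype(np.float32)); print('base',np.round(r[0],1),np.round(r[1],1),r[2])
E
python3 m3.py
```

```text
die z 53.744091443254376 sp z 66.37104237054587 bench 1.0308041784059014
150 278 294 [550.8 295.1  65. ] 17.6
160 278 293 [560.4 291.2  65. ] 16.7
170 278 293 [570.3 287.8  65. ] 16.8
180 278 293 [580.4 284.3  65. ] 17.0
190 277 292 [590.3 279.8  65. ] 17.1
200 277 292 [600.7 276.2  65. ] 17.3
210 277 292 [611.3 272.5  65. ] 17.4
220 277 291 [622.  268.3  65. ] 16.5
228 277 291 [630.8 265.2  65. ] 16.6
handle [587.2 281.3] -20.52
along -186.1 83.5 across -272.9 269.4
die [592.3 292.3] [109.2 118.3] 82.84532165527344
base [598.9 381.8] [327.3 117.9] 83.21368408203125
```

>>> servo_tool --moves '[[[0.01,0.003,0.05],[0,0,0.009],0.4],[[0.017,0.003,0.12],[0,0,0.009],0.4],[[0.017,0.003,0.2],[0,0,0.009],0.4],[[0.017,0.003,0.28],[0,0,0.009],0.4],[[0.017,0.003,0.35],[0,0,0.009],0.4],[[0.017,0.003,0.4],[0,0,0.009],0.4],[[0.017,0.003,0.416],[0,0,0.009],0.4],[[0.017,0.003,0.416],[0,0,0.009],0.4]]'

```text
time_s: 2.15
ee_pos: [586.9, 281.9, 299.6]
ee_rot: [-3.14, -0.002, 2.786]
contact_force: [-0.4, 0.4, 0.4]
grip_width: 0.599
```

>>> servo_tool --moves '[[[0,0,0.04],[0,0,0],0.4],[[0,0,0.09],[0,0,0],0.4],[[0,0,0.13],[0,0,0],0.4],[[0,0,0.16],[0,0,0],0.4],[[0,0,0.172],[0,0,0],0.4],[[0,0,0.172],[0,0,0],0.6],[[0,0,0.172],[0,0,0],1],[[0,0,0.172],[0,0,0],1]]' --newtons 40

```text
time_s: 2.82
ee_pos: [588.2, 281.0, 258.1]
ee_rot: [3.141, 0.001, 2.784]
contact_force: [-0.9, -0.3, -0.2]
grip_width: 0.422
```

>>> servo_tool --moves '[[[0,0,0],[0,0,0],1],[[0,0,0],[0,0,0],1],[[0,0,0],[0,0,0],1],[[0,0,-0.04],[0,0,0],1],[[0,0,-0.1],[0,0,0],1],[[0,0,-0.16],[0,0,0],1],[[0,0,-0.2],[0,0,0],1],[[0,0,-0.2],[0,0,0],1]]'

```text
time_s: 3.48
ee_pos: [588.7, 281.3, 310.4]
ee_rot: [3.138, 0.003, 2.784]
contact_force: [-1.0, -0.1, -1.7]
grip_width: 0.183
```

>>> servo_tool --moves '[[[0.05,-0.02,0],[0,0,0.03],1],[[0.15,-0.05,0],[0,0,0.067],1],[[0.27,-0.09,0],[0,0,0.105],1],[[0.39,-0.13,0],[0,0,0.143],1],[[0.51,-0.17,0],[0,0,0.181],1],[[0.62,-0.2,0],[0,0,0.219],1],[[0.71,-0.23,0],[0,0,0.257],1],[[0.768,-0.25,0],[0,0,0.29],1]]'

```text
time_s: 4.15
ee_pos: [383.2, 289.5, 307.3]
ee_rot: [-3.138, -0.0, 1.87]
contact_force: [-0.0, 0.3, -1.3]
grip_width: 0.185
```

>>> servo_tool --moves '[[[0,0,0],[0,0,0.03],1],[[0,0,0],[0,0,0.06],1],[[0,0,0.05],[0,0,0.076],1],[[0,0,0.1],[0,0,0.076],1],[[0,0,0.15],[0,0,0.076],1],[[0,0,0.18],[0,0,0.076],1],[[0,0,0.2],[0,0,0.076],1],[[0,0,0.2],[0,0,0.076],1]]'

```text
time_s: 4.82
ee_pos: [386.0, 289.3, 256.8]
ee_rot: [-3.14, 0.001, 1.635]
contact_force: [-0.1, -0.8, -2.1]
grip_width: 0.184
```

```bash
python3 w.py w2.png
```

```text
4.8167 [386.  289.3 256.8] [-3.1400e+00  1.0000e-03  1.6345e+00] [-0.1 -0.8 -2.1]
[[-0.001, -0.965, -0.263, 76.368], [1.0, -0.001, -0.0, 0.305], [-0.0, -0.263, 0.965, 18.838], [0.0, 0.0, 0.0, 1.0]] 68.98442212391743 -0.02653099040113601
```

View pics/w2.png

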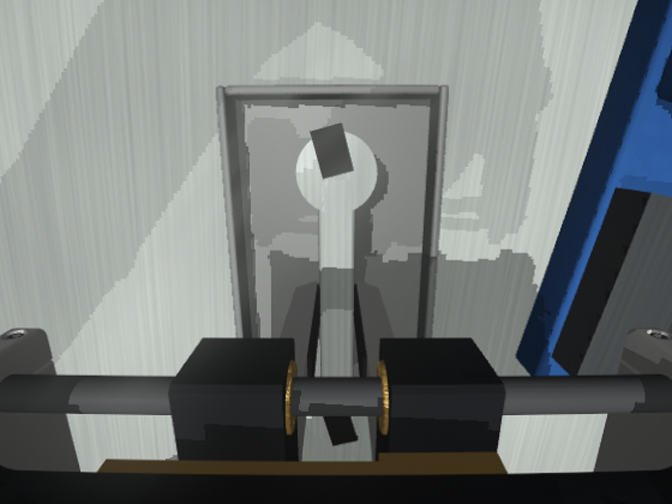

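The picture shows the spanner centred and aligned in the tray's width, with the walls at columns 225 and 440 and its head at (336,170). I'll check the lengthwise fit by casting rays.

```bash
python3 - <<'E'
from h import *
d=load('wrist')
print('wall end',onplane(d,[[332/1.2,88/1.2]],28).round(1),'spanner end',onplane(d,[[336/1.2,131/1.2]],64).round(1),'walls',onplane(d,[[219/1.2,92/1.2],[447/1.2,92/1.2]],28).round(1).tolist(), 'handle', onplane(d,[[337/1.2,230/1.2]],64).round(1))
E
```

```text
wall end [[376.9 395.8  28. ]] spanner end [[380.5 372.5  64. ]] walls [[316.6, 390.2, 28.0], [438.3, 397.8, 28.0]] handle [[383.9 326.7  64. ]]
```

>>> servo_tool --moves '[[[0,0,0.04],[0,0,0],1],[[0,0,0.09],[0,0,0],1],[[0,0,0.13],[0,0,0],1],[[0,0,0.16],[0,0,0],1],[[0,0,0.18],[0,0,0],1],[[0,0,0.192],[0,0,0],1],[[0,0,0.194],[0,0,0],1],[[0,0,0.194],[0,0,0],1]]'

```text
time_s: 5.53
ee_pos: [386.3, 289.5, 209.2]
ee_rot: [3.142, -0.0, 1.635]
contact_force: [0.6, -0.3, -1.4]
grip_width: 0.184
```

>>> servo_tool --moves '[[[0,0,0],[0,0,0],0.9],[[0,0,0],[0,0,0],0.7],[[0,0,0],[0,0,0],0.5],[[0,0,0],[0,0,0],0.5],[[0,0,-0.08],[0,0,0],0.5],[[0,0,-0.2],[0,0,0],0.5],[[0,0,-0.35],[0,0,0],0.5],[[0,0,-0.4],[0,0,0],0.5]]'

```text
time_s: 6.2
ee_pos: [387.2, 289.7, 312.9]
ee_rot: [3.137, -0.003, 1.634]
contact_force: [0.1, 0.9, -0.1]
grip_width: 0.499
```

>>> servo_tool --moves '[[[-0.05,0.01,-0.06],[0,0,0],0.4],[[-0.14,0.04,-0.14],[0,0,0],0.4],[[-0.24,0.07,-0.22],[0,0,0],0.4],[[-0.35,0.11,-0.28],[0,0,0],0.4],[[-0.46,0.15,-0.32],[0,0,0],0.4],[[-0.57,0.19,-0.32],[0,0,0],0.4],[[-0.69,0.23,-0.32],[0,0,0],0.4],[[-0.81,0.27,-0.32],[0,0,0],0.4]]'

```text
time_s: 6.87
ee_pos: [466.7, 90.5, 389.8]
ee_rot: [3.141, -0.001, 1.635]
contact_force: [0.6, -0.4, 0.8]
grip_width: 0.599
```

>>> servo_tool --moves '[[[-0.12,0.04,0],[0,0,0],0.4],[[-0.24,0.08,0],[0,0,0],0.4],[[-0.36,0.12,0],[0,0,0],0.4],[[-0.48,0.16,0],[0,0,0],0.4],[[-0.6,0.2,0],[0,0,0],0.4],[[-0.71,0.24,0],[0,0,0],0.4],[[-0.81,0.28,0],[0,0,0],0.4],[[-0.9,0.31,0],[0,0,0],0.4]]'

```text
time_s: 7.53
ee_pos: [558.6, -129.8, 389.4]
ee_rot: [3.141, 0.0, 1.634]
contact_force: [0.0, 0.6, -0.4]
grip_width: 0.6
```

>>> servo_tool --moves '[[[-0.1,0.03,0],[0,0,0.014],0.4],[[-0.2,0.07,0],[0,0,0.014],0.4],[[-0.3,0.1,0],[0,0,0.014],0.4],[[-0.4,0.13,0],[0,0,0.014],0.4],[[-0.48,0.16,0],[0,0,0.014],0.4],[[-0.53,0.17,0],[0,0,0.014],0.4],[[-0.554,0.18,0],[0,0,0.014],0.4],[[-0.554,0.18,0],[0,0,0.014],0.4]]'

```text
time_s: 8.2
ee_pos: [611.8, -264.2, 389.0]
ee_rot: [-3.141, 0.0, 1.589]
contact_force: [-0.0, -0.5, -0.1]
grip_width: 0.6
```

```bash
python3 w.py w3.png
```

```text
8.2 [ 611.8 -264.2  389. ] [-3.1413e+00  4.0000e-04  1.5892e+00] [-0.  -0.5 -0.1]
[[-0.001, -0.965, -0.263, 76.381], [1.0, -0.001, -0.0, 0.288], [-0.0, -0.263, 0.965, 18.838], [0.0, 0.0, 0.0, 1.0]] 68.98442212391743 -0.02653099040113601
```

View pics/w3.png

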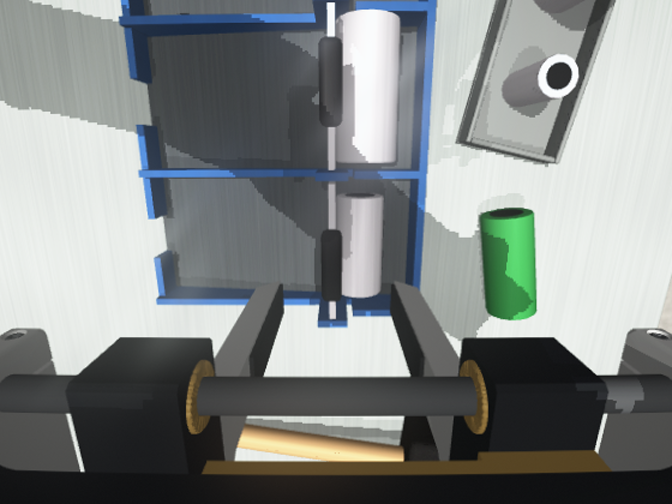

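The view shows the right lane's knob at (331,265) centred over its gate, the medium sleeve at (362,245), the lip notch at (155,237), and the long sleeve at (368,85).

```bash
python3 - <<'E'
from h import *
d=load('wrist');im=d['pixels'];c=cv2.cvtColor(im,cv2.COLOR_RGB2HSV).astype(int);z=cloud(d)[...,2]
g=im.max(2)
for r in (200,210,220,230,240):
    u=np.where(g[r,258:294]<75)[0]+258; w=onplane(d,[[u.min()-.5,r],[u.max()+.5,r]],135); print(r,u.min(),u.max(),w[:,0].round(1),'mid',w.mean(0).round(1),'z',np.nanmedian(z[r,270:282]).round(1))
col=g[180:262,276]; v=np.where(col<75)[0]+180; print('rows',v.min(),v.max(),onplane(d,[[276,v.min()],[276,v.max()]],137).round(1).tolist())
k=1/1.2
for l,uv,h in [('knobmid end',(331,38),137),('knobmid end2',(331,126),137),('notch a',(151,217),50),('notch b',(157,252),50),('divider front',(140,174),58),('rt wall front',(158,302),58),('lip inner edge mid (160,200)',(160,200),50)]:
    print(l,onplane(d,[np.array(uv)*k],h).round(1))
s=z[205:240,295:312]; print('sleeve top z',np.nanmax(s).round(1))
E
```

```text
200 267 284 [600.7 615. ] mid [ 607.8 -247.1  135. ] z 137.5
210 267 284 [600.7 615.1] mid [ 607.9 -255.3  135. ] z 137.7
220 267 284 [600.8 615.3] mid [ 608.  -263.7  135. ] z 137.7
230 267 283 [600.8 614.7] mid [ 607.7 -272.3  135. ] z 137.9
240 263 283 [597.6 614.8] mid [ 606.2 -281.1  135. ] z 137.9
rows 192 249 [[608.1, -240.1, 137.0], [608.8, -288.1, 137.0]]
knobmid end [[ 606.5 -127.   137. ]]
knobmid end2 [[ 607.2 -175.4  137. ]]
notch a [[ 446.5 -250.1   50. ]]
notch b [[ 448.3 -282.5   50. ]]
divider front [[ 445.4 -211.8   58. ]]
rt wall front [[ 447.7 -328.4   58. ]]
lip inner edge mid (160,200) [[ 456.3 -234.7   50. ]]
sleeve top z 86.8
```

>>> servo_tool --moves '[[[0,-0.008,0.04],[0,0,0],0.5],[[0,-0.016,0.1],[0,0,0],0.5],[[0,-0.016,0.17],[0,0,0],0.5],[[0,-0.016,0.23],[0,0,0],0.5],[[0,-0.016,0.27],[0,0,0],0.5],[[0,-0.016,0.288],[0,0,0],0.5],[[0,-0.016,0.288],[0,0,0],0.7],[[0,-0.016,0.288],[0,0,0],1]]' --newtons 50

```text
time_s: 8.92
ee_pos: [608.1, -262.9, 317.4]
ee_rot: [3.141, 0.0, 1.591]
contact_force: [-0.4, 0.3, 0.6]
grip_width: 0.393
```

>>> servo_tool --moves '[[[0,0,0],[0,0,0],1],[[0,0,0],[0,0,0],1],[[0,0,0],[0,0,0],1],[[0,0,0],[0,0,0],1],[[0,0,0],[0,0,0],1],[[0,0,0],[0,0,0],1],[[0,0,-0.015],[0,0,0],1],[[0,0,-0.03],[0,0,0],1]]'

```text
time_s: 9.58
ee_pos: [608.1, -263.4, 324.2]
ee_rot: [-3.142, 0.0, 1.591]
contact_force: [1.7, -0.8, -4.4]
grip_width: 0.144
```

>>> servo_tool --moves '[[[0,0,-0.03],[0,0,0],1],[[0,0,-0.07],[0,0,0],1],[[0,0,-0.11],[0,0,0],1],[[0,0,-0.15],[0,0,0],1],[[0,0,-0.18],[0,0,0],1],[[0,0,-0.2],[0,0,0],1],[[0,0,-0.21],[0,0,0],1],[[0,0,-0.21],[0,0,0],1]]'

```text
time_s: 10.25
ee_pos: [608.0, -263.3, 377.3]
ee_rot: [3.141, 0.0, 1.591]
contact_force: [3.6, -2.5, -10.3]
grip_width: 0.146
```

>>> servo_tool --moves '[[[0,0,-0.004],[0,0,0],1],[[0,0,-0.008],[0,0,0],1],[[0,0,-0.008],[0,0,0],1],[[0,0,-0.008],[0,0,0],1],[[0,0,-0.008],[0,0,0],1],[[0,0,-0.008],[0,0,0],1],[[0,0,-0.008],[0,0,0],1],[[0,0,-0.008],[0,0,0],1]]'

```text
time_s: 10.92
ee_pos: [608.1, -263.3, 377.9]
ee_rot: [-3.141, 0.0, 1.591]
contact_force: [5.6, -3.4, -13.0]
grip_width: 0.142
```

```bash
python3 w.py w4.png
```

```text
10.9167 [ 608.1 -263.3  377.9] [-3.1411e+00  3.0000e-04  1.5907e+00] [  5.6  -3.4 -13. ]
[[-0.001, -0.965, -0.263, 76.381], [1.0, -0.001, -0.0, 0.289], [-0.0, -0.263, 0.965, 18.838], [0.0, 0.0, 0.0, 1.0]] 68.98442212391743 -0.02653099040113601
```

View pics/w4.png

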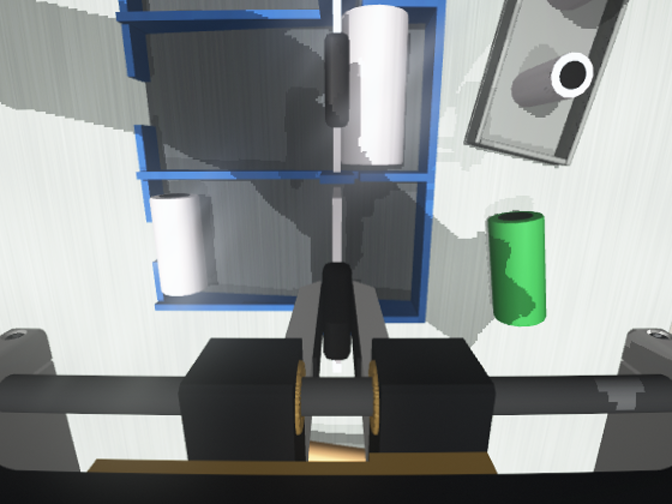

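The medium sleeve now lies against the lip at (182,245), and the force rose to 13 N, so the gate is at its stop. I'll nudge it up a bit more to be sure, then lower the gate and let go.

>>> servo_tool --moves '[[[0,0,-0.006],[0,0,0],1],[[0,0,-0.01],[0,0,0],1],[[0,0,-0.01],[0,0,0],1],[[0,0,-0.01],[0,0,0],1],[[0,0,-0.01],[0,0,0],1],[[0,0,-0.01],[0,0,0],1],[[0,0,-0.01],[0,0,0],1],[[0,0,-0.01],[0,0,0],1]]'

```text
time_s: 11.63
ee_pos: [608.3, -263.3, 378.1]
ee_rot: [-3.14, 0.0, 1.591]
contact_force: [8.7, -5.8, -25.8]
grip_width: 0.147
```

>>> servo_tool --moves '[[[0,0,0.02],[0,0,0],1],[[0,0,0.05],[0,0,0],1],[[0,0,0.09],[0,0,0],1],[[0,0,0.13],[0,0,0],1],[[0,0,0.17],[0,0,0],1],[[0,0,0.21],[0,0,0],1],[[0,0,0.24],[0,0,0],1],[[0,0,0.25],[0,0,0],1]]'

```text
time_s: 12.3
ee_pos: [608.1, -263.4, 318.1]
ee_rot: [-3.142, 0.0, 1.591]
contact_force: [2.5, -2.3, -3.8]
grip_width: 0.144
```

>>> servo_tool --moves '[[[0,0,0],[0,0,0],1],[[0,0,0],[0,0,0],0.7],[[0,0,0],[0,0,0],0.5],[[0,0,0],[0,0,0],0.4],[[0,0,0],[0,0,0],0.4],[[0,0,-0.08],[0,0,0],0.4],[[0,0,-0.2],[0,0,0],0.4],[[0,0,-0.3],[0,0,0],0.4]]'

```text
time_s: 12.97
ee_pos: [607.7, -263.1, 395.4]
ee_rot: [-3.141, -0.001, 1.591]
contact_force: [-0.0, -0.4, 0.5]
grip_width: 0.584
```

```bash
python3 - <<'E'
from h import *
d=snap('wrist');p=cloud(d);z=p[...,2];s=d['state'];print(s['ee_pos'].round(1),s['ee_rot'].round(4))
c=cv2.cvtColor(d['pixels'],cv2.COLOR_RGB2HSV).astype(int);g=d['pixels'].max(2)
m=(g<70)&(abs(p[...,0]-608)<12)&(abs(p[...,1]+264)<30)&(z>110); print('knob',m.sum(),np.nanpercentile(z[m],[10,50,90]) if m.any() else 0,p[m].mean(0) if m.any() else 0)
m=(c[...,1]<60)&(c[...,2]>120)&(abs(p[...,0]-478)<30)&(abs(p[...,1]+265)<52)&(z>40)&(z<80)
q=p[m]; print('sleeve',m.sum(),np.percentile(q,[1,50,99],axis=0).round(1).tolist()); t=q[q[:,2]>np.percentile(q[:,2],97)-1.0]; print('crest',t.mean(0).round(1),t[:,1].min(),t[:,1].max())
pf=np.polyfit(t[:,1],t[:,0],1);print('axis dx/dy',pf[0])
np.save('m.npy',m)
save(d['pixels'],'w5.png',1.2)
E
```

```text
[ 607.7 -263.1  395.4] [-3.1406e+00 -6.0000e-04  1.5906e+00]
knob 4690 [137.37579536 328.8802322  332.1833392 ] [ 608.40513132 -243.83754332  287.9272708 ]
sleeve 2919 [[454.0, -310.8, 45.9], [477.3, -267.5, 65.2], [490.4, -228.4, 69.3]]
crest [ 471.  -269.2   68.5] -310.9211684904917 -228.78405425793176
axis dx/dy -0.02145629245220863
```

View pics/w5.png

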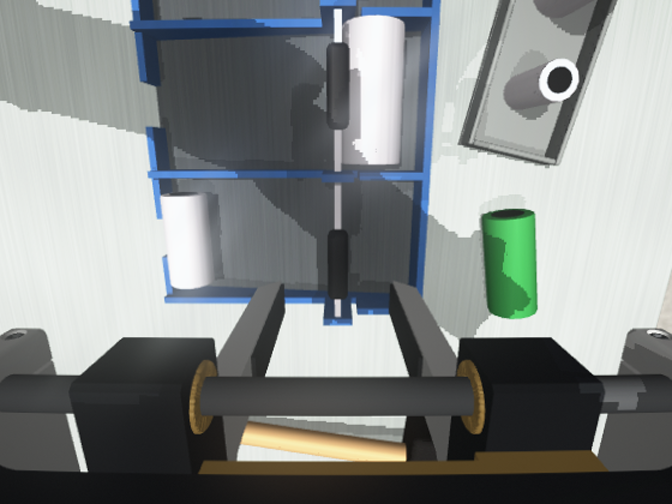

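The gate is shut again, with its knob at (338,265) and its top at z 137. The medium sleeve is at (188,240) against the lip, and the other two sleeves are still held. I'll move over it and refine.

>>> servo_tool --moves '[[[0,-0.05,0],[0,0,0],0.32],[[0,-0.14,0],[0,0,0],0.32],[[0,-0.25,0],[0,0,0],0.32],[[-0.004,-0.36,0.02],[0,0,0],0.32],[[-0.004,-0.45,0.08],[0,0,0],0.32],[[-0.004,-0.51,0.15],[0,0,0],0.32],[[-0.004,-0.528,0.2],[0,0,0],0.32],[[-0.004,-0.528,0.216],[0,0,0],0.32]]'

```text
time_s: 13.68
ee_pos: [473.9, -266.6, 339.1]
ee_rot: [-3.138, -0.002, 1.589]
contact_force: [0.7, -0.1, -0.3]
grip_width: 0.679
```

```bash
python3 - <<'E'
from h import *
d=snap('wrist');p=cloud(d);z=p[...,2];s=d['state'];print(s['ee_pos'].round(1),s['ee_rot'].round(4),s['grip_width'])
c=cv2.cvtColor(d['pixels'],cv2.COLOR_RGB2HSV).astype(int)
m=(c[...,1]<60)&(c[...,2]>120)&(abs(p[...,0]-478)<30)&(abs(p[...,1]+265)<52)&(z>40)&(z<80)
for r in range(120,300,15):
    u=np.where(m[r])[0]
    if len(u)>10:
        a=onplane(d,[[u.min()-.5,r],[u.max()+.5,r]],50); print(r,u.min(),u.max(),a.round(1).tolist(),a[:,0].mean().round(1),'zmax',np.nanmax(z[r][m[r]]).round(1))
v,u=np.where(m); print('rows',v.min(),v.max(), np.percentile(p[m],[0.5,99.5],axis=0).round(1).tolist())
save(d['pixels'],'w6.png',1.2)
E
```

```text
[ 473.9 -266.6  339.1] [-3.1384e+00 -2.2000e-03  1.5890e+00] 0.6789328851634082
180 255 298 [[449.7, -239.5, 50.0], [489.1, -238.8, 50.0]] 469.4 zmax 69.2
195 256 298 [[450.5, -253.2, 50.0], [489.5, -252.6, 50.0]] 470.0 zmax 69.1
210 256 297 [[450.5, -267.4, 50.0], [489.1, -266.7, 50.0]] 469.8 zmax 69.2
225 257 297 [[451.3, -281.9, 50.0], [489.5, -281.3, 50.0]] 470.4 zmax 68.4
240 257 297 [[451.3, -296.9, 50.0], [490.0, -296.2, 50.0]] 470.6 zmax 69.0
255 258 297 [[452.2, -312.2, 50.0], [490.5, -311.6, 50.0]] 471.3 zmax 69.4
rows 167 263 [[451.1, -311.4, 50.4], [489.1, -228.7, 69.5]]
```

View pics/w6.png

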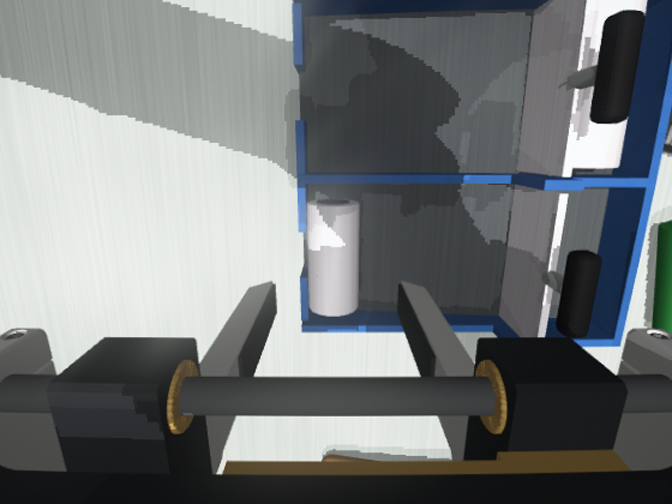

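The view shows the sleeve at (333,258), with the notch in the lip beside it at (301,257). The centre measures (470,-270,49), which fits z = 47 and radius 20. I'll descend and grip.

>>> servo_tool --moves '[[[-0.012,-0.023,0.05],[0,0,0],0.32],[[-0.012,-0.023,0.13],[0,0,0],0.32],[[-0.012,-0.023,0.21],[0,0,0],0.32],[[-0.012,-0.023,0.29],[0,0,0],0.32],[[-0.012,-0.023,0.35],[0,0,0],0.32],[[-0.012,-0.023,0.39],[0,0,0],0.32],[[-0.012,-0.023,0.41],[0,0,0],0.32],[[-0.012,-0.023,0.412],[0,0,0],0.32]]' --newtons 25

```text
time_s: 14.4
ee_pos: [470.7, -270.0, 236.7]
ee_rot: [-3.141, -0.0, 1.591]
contact_force: [0.6, 0.4, 0.0]
grip_width: 0.68
```

>>> servo_tool --moves '[[[0,0,0],[0,0,0],0.32],[[0,0,0],[0,0,0],0.5],[[0,0,0],[0,0,0],0.8],[[0,0,0],[0,0,0],1],[[0,0,0],[0,0,0],1],[[0,0,0],[0,0,0],1],[[0,0,0],[0,0,0],1],[[0,0,0],[0,0,0],1]]'

```text
time_s: 15.07
ee_pos: [470.3, -270.1, 237.6]
ee_rot: [3.141, 0.0, 1.591]
contact_force: [-2.0, 0.4, 6.3]
grip_width: 0.419
```

>>> servo_tool --moves '[[[0,0,-0.03],[0,0,0],1],[[0,0,-0.1],[0,0,0],1],[[0,0,-0.2],[0,0,0],1],[[0,0,-0.31],[0,0,0],1],[[0,0,-0.42],[0,0,0],1],[[0,0,-0.52],[0,0,0],1],[[0,0,-0.58],[0,0,0],1],[[0,0,-0.6],[0,0,0],1]]'

```text
time_s: 15.73
ee_pos: [470.6, -270.4, 389.8]
ee_rot: [3.138, 0.002, 1.591]
contact_force: [-0.1, -0.7, -2.0]
grip_width: 0.418
```

>>> servo_tool --moves '[[[0.04,0.01,0],[0,0,0],1],[[0.12,0.03,0],[0,0,0],1],[[0.22,0.05,0],[0,0,0],1],[[0.33,0.08,0],[0,0,0],1],[[0.44,0.1,0],[0,0,0],1],[[0.55,0.13,0],[0,0,0],1],[[0.66,0.15,0],[0,0,0],1],[[0.77,0.18,0],[0,0,0],1]]'

```text
time_s: 16.4
ee_pos: [510.6, -74.2, 385.4]
ee_rot: [-3.138, -0.001, 1.591]
contact_force: [-0.5, 0.7, -2.1]
grip_width: 0.42
```

>>> servo_tool --moves '[[[0.11,0.02,0],[0,0,0],1],[[0.22,0.05,0],[0,0,0],1],[[0.33,0.08,0],[0,0,0],1],[[0.44,0.1,0],[0,0,0],1],[[0.55,0.13,0],[0,0,0],1],[[0.65,0.15,0],[0,0,0],1],[[0.74,0.17,0],[0,0,0],1],[[0.8,0.19,0],[0,0,0],1]]'

```text
time_s: 17.07
ee_pos: [554.0, 128.1, 385.1]
ee_rot: [-3.138, -0.001, 1.594]
contact_force: [-0.5, -0.4, -2.2]
grip_width: 0.417
```

>>> servo_tool --moves '[[[0.08,0.02,0],[0,0,0.02],1],[[0.18,0.04,0],[0,0,0.045],1],[[0.28,0.06,0],[0,0,0.045],1],[[0.38,0.09,0],[0,0,0.045],1],[[0.44,0.1,0],[0,0,0.045],1],[[0.47,0.11,0],[0,0,0.045],1],[[0.47,0.11,0],[0,0,0.045],1],[[0.47,0.11,0],[0,0,0.045],1]]'

```text
time_s: 17.73
ee_pos: [580.0, 241.0, 386.6]
ee_rot: [-3.141, 0.002, 1.448]
contact_force: [1.0, -0.7, -1.6]
grip_width: 0.417
```

```bash
python3 w.py w7.png
```

```text
17.7333 [580.  241.  386.6] [-3.1407e+00  1.9000e-03  1.4483e+00] [ 1.  -0.7 -1.6]
[[-0.001, -0.965, -0.263, 76.417], [1.0, -0.002, 0.0, 0.228], [-0.001, -0.263, 0.965, 18.838], [0.0, 0.0, 0.0, 1.0]] 68.98442212391743 -0.02653099040113601
```

View pics/w7.png

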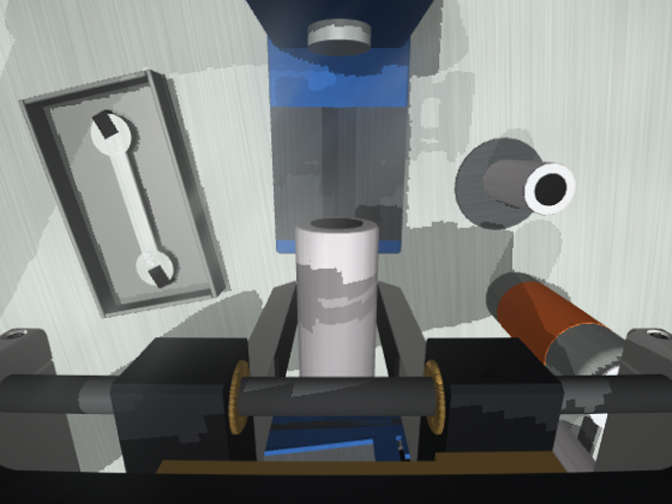

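The spanner lies flat in the tray at (135,200), and the sleeve is held at (337,300), aligned with the press. Next I measure the die, groove and base from this view.

```bash
python3 - <<'E'
from h import *
d=load('wrist');p=cloud(d);z=p[...,2];c=cv2.cvtColor(d['pixels'],cv2.COLOR_RGB2HSV).astype(int)
blue=(c[...,0]>100)&(c[...,0]<125)&(c[...,1]>110)
for r in (60,70,80,205):
    u=np.where(blue[r,200:370])[0]+200
    a=onplane(d,[[u.min()-.5,r],[u.max()+.5,r]],30); print('base',r,u.min(),u.max(),a.round(1).tolist(),'mid',a.mean(0).round(1),'w',np.linalg.norm(a[1]-a[0]).round(1))
for r in range(95,185,15):
    zz=z[r,215:350]; u=np.arange(215,350); g=(zz<52.5)&(zz>44); die=(zz>44)&(zz<60)
    gu=u[g]; du=u[die]
    print('row',r,'die',du.min(),du.max(),onplane(d,[[du.min()-.5,r],[du.max()+.5,r]],55)[:,0].round(1), 'groove min z',np.nanmin(zz[30:110]).round(1),'cent',p[r,u[np.abs(u-281)<40]][g[np.abs(u-281)<40]].mean(0).round(1))
# far/near die edges along column 250 & 310
for col in (245,320):
    zz=z[60:215,col]; v=np.where((zz>52)&(zz<58))[0]+60; print('col',col,v.min(),v.max(),onplane(d,[[col,v.min()-.5],[col,v.max()+.5]],55).round(1).tolist())
    v=np.where(abs(z[195:230,col]-30)<6)[0]+195; print('  base near',v.min() if len(v) else 0,v.max() if len(v) else 0,onplane(d,[[col,v.max()+.5]],30).round(1) if len(v) else '')
# held sleeve far end & sides
m=(c[...,1]<60)&(c[...,2]>60)&(z>150)&(z<230); m[:175]=0; m[290:]=0
for r in (200,215,230):
    u=np.where(m[r,225:335])[0]+225; q=p[r,u]; print('sleeve',r,u.min(),u.max(),'zmax',np.nanmax(q[:,2]).round(1),q[:,0].min().round(1),q[:,0].max().round(1))
v,u=np.where(m[:,240:320]); q=p[:,240:320][m[:,240:320]]; print('sleeve y max',np.percentile(q[:,1],[97,99.5]).round(1))
E
```

```text
base 60 225 339 [[540.6, 384.9, 30.0], [656.9, 370.5, 30.0]] mid [598.7 377.7  30. ] w 117.2
base 70 225 339 [[539.0, 375.6, 30.0], [656.1, 361.0, 30.0]] mid [597.6 368.3  30. ] w 118.0
base 80 226 338 [[538.4, 365.9, 30.0], [654.4, 351.5, 30.0]] mid [596.4 358.7  30. ] w 116.8
base 205 232 333 [[522.6, 232.9, 30.0], [638.5, 218.5, 30.0]] mid [580.6 225.7  30. ] w 116.8
row 95 die 225 339 [539.  649.5] groove min z 47.4 cent [595.2 342.2  50.3]
row 110 die 226 338 [537.6 647.4] groove min z 47.8 cent [593.5 328.2  50.6]
row 125 die 227 337 [536.2 645.3] groove min z 48.0 cent [591.8 313.8  50.4]
row 140 die 227 337 [533.7 644.2] groove min z 48.1 cent [589.5 299.2  50.4]
row 155 die 228 336 [532.2 642.1] groove min z 47.0 cent [587.1 284.2  50.2]
row 170 die 229 335 [530.7 639.9] groove min z 48.2 cent [585.7 268.7  50.4]
col 245 89 200 [[559.6, 352.3, 55.0], [542.5, 242.2, 55.0]]
  base near 201 210 [[537.  224.5  30. ]]
col 320 89 200 [[631.2, 343.4, 55.0], [621.1, 232.4, 55.0]]
  base near 201 211 [[622.5 212.7  30. ]]
sleeve 200 246 315 zmax 218.1 565.2 603.4
sleeve 215 247 314 zmax 217.9 564.5 602.0
sleeve 230 247 314 zmax 218.0 563.3 601.2
sleeve y max [283.  283.8]
```

>>> servo_tool --moves '[[[0.05,0,0],[0,0,0],1],[[0.12,0,0.02],[0,0,0],1],[[0.18,0.004,0.08],[0,0,0],1],[[0.2,0.008,0.17],[0,0,0],1],[[0.208,0.008,0.27],[0,0,0],1],[[0.208,0.008,0.36],[0,0,0],1],[[0.208,0.008,0.41],[0,0,0],1],[[0.208,0.008,0.428],[0,0,0],1]]'

```text
time_s: 18.45
ee_pos: [587.5, 294.4, 277.5]
ee_rot: [-3.138, 0.002, 1.45]
contact_force: [0.0, 0.7, -1.4]
grip_width: 0.418
```

>>> servo_tool --moves '[[[0,0,0],[0,0,0],1],[[0,0,0],[0,0,0],1],[[0,0,0],[0,0,0],1],[[0,0,0],[0,0,0],1],[[0,0,0],[0,0,0],1],[[0,0,0],[0,0,0],1],[[0,0,0],[0,0,0],1],[[0,0,0],[0,0,0],1]]'

```text
time_s: 19.12
ee_pos: [588.4, 293.7, 280.4]
ee_rot: [3.141, -0.0, 1.449]
contact_force: [0.3, 0.8, -2.1]
grip_width: 0.424
```

```bash
python3 - <<'E'
from h import *
d=snap('wrist');p=cloud(d);z=p[...,2];s=d['state'];print(s['ee_pos'].round(1),s['ee_rot'].round(4))
c=cv2.cvtColor(d['pixels'],cv2.COLOR_RGB2HSV).astype(int)
a=np.array([.1236,.9923]); b=np.array([.9923,-.1236])
m=(c[...,1]<60)&(c[...,2]>60)&(z>84)&(z<120)&(abs(p[...,0]-588)<30)&(p[...,1]<345)&(p[...,1]>295)
q=p[m]; A=(q[:,:2]-[588.4,292.5])@a; B=(q[:,:2]-[588.4,292.5])@b
print('sleeve zmax',np.percentile(q[:,2],98).round(1),'end',np.percentile(A,[98,99.5]).round(1),'lat',np.percentile(B,[1,99]).round(1))
t=q[:,2]>np.percentile(q[:,2],98)-1.5; print('crest lat',B[t].mean().round(1))
for r in range(20,400,10):
    u=np.arange(200,360); u=u[(z[r,200:360]<52.5)&(z[r,200:360]>44)&(abs(p[r,200:360,0]-590)<25)]
    if len(u)>6: k=p[r,u].mean(0); print(r,k.round(1),'lat',((k[:2]-[588.4,292.5])@b).round(1),'al',((k[:2]-[588.4,292.5])@a).round(1))
E
```

```text
[588.4 293.7 280.4] [ 3.1414e+00 -3.0000e-04  1.4493e+00]
sleeve zmax 115.9 end [43.2 43.4] lat [-29.9  27. ]
crest lat -4.4
160 [594.9 345.   49.9] lat -0.1 al 52.9
170 [593.4 338.3  50.4] lat -0.7 al 46.0
180 [593.1 331.2  50.4] lat -0.1 al 39.0
```

>>> servo_tool --moves '[[[-0.005,0,0.02],[0,0,0],1],[[-0.005,0,0.04],[0,0,0],1],[[-0.005,0,0.06],[0,0,0],1],[[-0.005,0,0.075],[0,0,0],1],[[-0.005,0,0.083],[0,0,0],1],[[-0.005,0,0.086],[0,0,0],1],[[-0.005,0,0.086],[0,0,0],1],[[-0.005,0,0.086],[0,0,0],1]]'

```text
time_s: 19.83
ee_pos: [587.9, 292.1, 260.3]
ee_rot: [-3.14, -0.0, 1.449]
contact_force: [-5.0, -2.8, 12.4]
grip_width: 0.421
```

>>> servo_tool --moves '[[[0,0,-0.003],[0,0,0],1],[[0,0,-0.004],[0,0,0],0.57],[[0,0,-0.004],[0,0,0],0.5],[[0,0,-0.004],[0,0,0],0.4],[[0,0,-0.004],[0,0,0],0.3],[[0,0,-0.004],[0,0,0],0.25],[[0,0,-0.004],[0,0,0],0.25],[[0,0,-0.004],[0,0,0],0.25]]'

```text
time_s: 20.5
ee_pos: [588.3, 292.4, 259.5]
ee_rot: [3.142, 0.0, 1.449]
contact_force: [0.4, 1.1, -0.1]
grip_width: 0.748
```

>>> servo_tool --moves '[[[0,0,-0.04],[0,0,0],0.25],[[0,0,-0.1],[0,0,0],0.25],[[0,0,-0.18],[0,0,0],0.25],[[0,0,-0.28],[0,0,0],0.25],[[0,0,-0.38],[0,0,0],0.25],[[-0.06,0,-0.48],[0,0,0],0.25],[[-0.16,0,-0.55],[0,0,0],0.25],[[-0.24,0,-0.57],[0,0,0],0.25]]'

```text
time_s: 21.17
ee_pos: [581.7, 231.7, 406.3]
ee_rot: [3.136, -0.002, 1.45]
contact_force: [1.5, -0.4, 1.1]
grip_width: 0.751
```

>>> servo_tool --moves '[[[-0.05,0,0],[0,0,0],0.25],[[-0.08,0,0],[0,0,0],0.25],[[-0.08,0,0],[0,0,0],0.25],[[-0.08,0,0],[0,0,0],0.25],[[-0.08,0,0],[0,0,0],0.25],[[-0.08,0,0],[0,0,0],0.25],[[-0.08,0,0],[0,0,0],0.25],[[-0.08,0,0],[0,0,0],0.25]]'

```text
time_s: 21.83
ee_pos: [578.5, 213.7, 401.7]
ee_rot: [-3.141, 0.0, 1.45]
contact_force: [-0.3, 0.2, -0.3]
grip_width: 0.75
```

```bash
python3 w.py w8.png; python3 - <<'E'
from h import *
d=load('wrist');p=cloud(d);z=p[...,2]
c=cv2.cvtColor(d['pixels'],cv2.COLOR_RGB2HSV).astype(int)
a=np.array([.1236,.9923]); b=np.array([.9923,-.1236])
A=(p[...,:2]-[588.4,292.5])@a; B=(p[...,:2]-[588.4,292.5])@b
m=(z>72)&(z<100)&(abs(A)<70)&(abs(B)<30)
print('sleeve zmax',np.percentile(z[m],98).round(1),'along',np.percentile(A[m],[.5,99.5]).round(1),'lat',np.percentile(B[m],[1,99]).round(1))
t=m&(z>np.percentile(z[m],98)-1); f=np.polyfit(A[t],B[t],1); print('crest lat',B[t].mean().round(1),'slope',f[0].round(3))
for r in np.unique(np.where(t)[0])[::12]:
    u=np.where(m[r])[0]; print(r,onplane(d,[[u.min(),r],[u.max(),r]],72).round(1).tolist())
for n in('scene','top'):
    d=snap(n);p=cloud(d);c=cv2.cvtColor(d['pixels'],cv2.COLOR_RGB2HSV).astype(int);z=p[...,2];x=p[...,0];y=p[...,1]
    m=(c[...,2]<70)&(abs(x-610)<14)&(y<0)&(y>-300)&(z>115)&(z<220); print(n,'knob z',np.percentile(z[m],[2,98]).round(1),m.sum())
    for l,y0 in(('right',-267),('mid',-151),('left',-35)):
        m=(abs(y-y0)<50)&(x>618)&(x<670)&(z>52)&(z<100)&(c[...,1]<70)&(c[...,2]>90); print(l,m.sum(),np.ptp(np.percentile(y[m],[1,99])).round(1) if m.sum()>20 else '')
E
```

```text
21.8333 [578.5 213.7 401.7] [-3.1411e+00  2.0000e-04  1.4504e+00] [-0.3  0.2 -0.3]
[[-0.001, -0.965, -0.263, 76.418], [1.0, -0.002, 0.0, 0.229], [-0.001, -0.263, 0.965, 18.838], [0.0, 0.0, 0.0, 1.0]] 68.98442212391743 -0.02653099040113601
sleeve zmax 91.9 along [-42.1  40.9] lat [-19.3  19.1]
crest lat -0.6 slope 0.0
72 [[583.9, 337.1, 72.0], [602.7, 334.8, 72.0]]
84 [[573.0, 327.6, 72.0], [611.9, 322.9, 72.0]]
96 [[571.5, 316.8, 72.0], [609.8, 312.2, 72.0]]
108 [[570.0, 305.9, 72.0], [608.6, 301.1, 72.0]]
120 [[569.4, 294.6, 72.0], [607.4, 289.9, 72.0]]
132 [[567.9, 283.2, 72.0], [606.2, 278.5, 72.0]]
144 [[566.3, 271.6, 72.0], [604.0, 267.0, 72.0]]
156 [[564.6, 259.8, 72.0], [602.7, 255.1, 72.0]]
scene knob z [125.7 139. ] 279
right 1 
mid 545 96.2
left 265 65.3
top knob z [128.9 142.6] 225
right 0 
mid 269 94.8
left 70 64.0
```

View pics/w8.png

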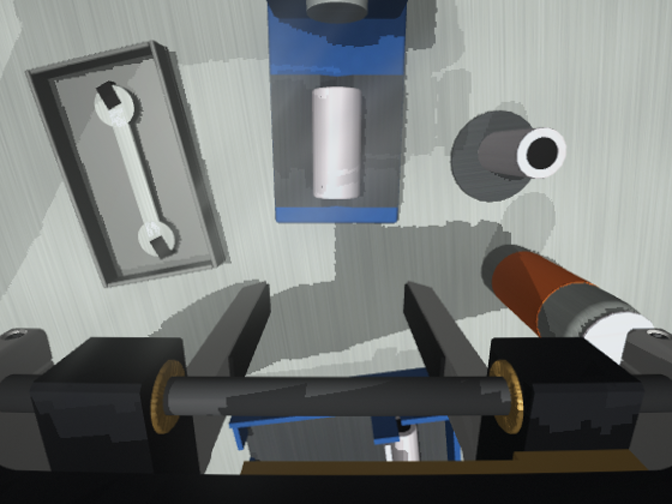

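The picture shows the sleeve lying in the groove at (337,142), centred to within 1 mm, and the spanner flat in the tray at (135,170). The sample and the can haven't moved. Handing in.

```bash
python3 -c "
from bench import *
print(hand_in())"
```

```text
the job is handed in; nothing more can be done
None
```

The job is done and was handed in at about 22 s of the 72 s allowed. The hand-in gives no verdict.

**What I did**
- **Size:** the sample on the job plate has its top at z 89 mm (5 mm plate plus 84 mm), so it is the medium one. The medium sleeve was in the right lane.
- **Spanner:** I moved it from the saddle and laid it flat in the tool tray.
- **Gate:** I pulled the right gate up to its stop, about 60 mm, where the force rose to 26 N. The sleeve rolled down, and I lowered the gate shut and let go.
- **Sleeve:** I laid it along the groove of the press saddle.

**Last checks**
- **Sleeve position:** it lies along the groove to within measurement error, about 0.6 mm off the middle both lengthwise and sideways. Its top reads 91.9 mm against 90.1 expected, in line with the 1–2 mm that heights read high throughout.
- **Spanner:** the last picture shows it flat inside the tray.
- **Gates and other sleeves:** all three gate knobs are at closed height. The long and short sleeves are still behind their gates, and the right lane is empty.
- **Bystanders:** the sample on the job plate and the spray can look undisturbed in the last picture. I did not re-measure the mallet or the spares tray at the end, but the arm never came near them.

**Disagreements:** the fixed cameras differed by 5–7 mm on some points, so I used the wrist camera for every grasp and for the placing. I viewed 12 pictures, two over the budget of 10.

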